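Smooth down the wavy trim on the painted plaque

ROBOT

A 6-joint arm with a two-finger parallel gripper is mounted at the origin on the work surface. World frame = base frame: x ahead of the robot, y to its left, z up, the work surface at z = 0. Lengths are in mm, angles in rad, forces in N, time in s.
With the tool pointing down it reaches from about 350 to 725 mm from the base axis. Payload 6 kg.
Tool frame: the origin (TCP) lies between the finger pads; the fingertips stand 22 mm ahead of it and the grasp point (between the pads) lies 3 mm ahead of it; z points along the fingers, y is the direction in which the jaws open and shut (so a half turn about z gives the same grasp; the last joint's range is limited). The gripper opens to 85 mm and grips with 20 to 120 N. Pads are 22 mm wide; open, the fingers measure 114 mm over their backs; the gripper's body (76 mm by 85 mm) begins 54 mm behind the grasp point. The pads swing forward as they close: fully open they stand 13 mm farther back than shut.
Start: joints at [-0.948, 0.04, 0.085, 0, -1.615, -0.334], TCP at [170.892, -575.128, 253.261] pointing down, gripper open.
Joint ranges: [-2.56, 2.56], [-1.29, 2.01], [-1.08, 1.49], [-3.29, 1.98], [-2.81, -0.18], [-2.99, 2.99]. Speed limits (rad/s): [2.57, 2.57, 3.01, 3.14, 3.14, 3.14].

INTERFACE

Orientations are given as a unit quaternion [w, x, y, z].
In Python, from rig import ctrl gives the robot as it stands.
- The arm moves only by the tool play_rows, never from a script. Its argument "increments" is a list that holds one entry, the list of rows, each a list of 7 numbers: the turn, a rotation vector about the tool's x, y, z in degrees, then the shift along the tool's x, y, z in cm, then the closure, from 0 (fully open) to 1 (shut). A call has 1 to 20 rows; each row shifts and turns the commanded pose from where the row before left it, along the tool's axes as they then stand; what a row does not reach is not made up. A row lasts 1/12 s, in which the tool goes at most 41.7 mm and 7.16 degrees, less where a joint would pass 70% of its speed; a pose out of reach is approached as far as the arm can. A call is refused whole if a number of a shift passes 4.17 or a number of a turn 7.16, either way. A call with a gripper value outside its range is refused whole. The fingers move at their own pace and stop on an object; the grip force is fixed at half the most. Time passes only in rows, so rows that do not move let the fingers close. It gives the time, the measured TCP pose, the force and the opening at its end, in the units of the state.
- ctrl.read_state(): the state, without advancing time (a new reading comes with each control period).
- ctrl.capture(name): name is "scene" or "top" or "wrist"; returns (picture, depth): 480x640x3 uint8, red, green, blue; 480x640 float32, mm along the optical axis (not along the pixel's ray), 0 where there is no reading.
- ctrl.calibration(name): a dict with "K" (3x3 intrinsics, pixels), "world_to_cam" (4x4, takes a point from world to camera coordinates). Camera axes: x right, y down, z forward; pixel columns grow to the right and rows downward; lengths in mm; the calibration is good to about 2 mm. The wrist camera is an equidistant fisheye: a pixel r from the principal point sees the ray r / f radians off the axis. A picture is of the moment at which its call begins: read the wrist's pose just before it. calibration takes no time and is no camera call; for the wrist camera it gives the pose at the moment of the call.
- ctrl.hand_in(): hands the job in, once; it reports no verdict.
The state is a dict: "time_s": time; "qpos": joint angles; "joint_vel": joint speeds; "joint_efforts": joint torques, N m; "tcp_pos": TCP position; "eef_rot": TCP orientation; "contact_force": force on the tool from outside, world axes, zero at the start; "ft_torque": the same for the moment, N m; "finger_gap": opening from 0.0 (shut) to 1.0 (fully open).
Only numpy, scipy, OpenCV 4.12 (cv2) and the standard library are available. Lean on these libraries where they do the work, as an engineer would, in place of code of your own. Each camera call takes 0.05 s, during which the arm holds its last target. There are 200 camera calls.

TASK

The wavy wooden trim has just been stuck to the teal plaque and needs smoothing down: with the fingers shut and pointing down, run the fingertips along the top of the trim from the red dot to the blue dot, pressing it lightly, centred over every black dot in turn. Finish still holding the blue dot gently pressed down. Grasp nothing, do not press hard, and do not lift or shift the plaque or disturb the other things.

Things in the scene. Friction and masses are not known exactly. Their poses are not given: they have to be found in the camera images.
- plaque: loose flat rectangular plaque, painted teal with a pale border, 320 x 220 x 18 mm, about 1.2 kg, lying on the table; origin at the centre of its underside, x along the long side, y along the short side, z up. It may lie turned any way round
- trim (a joint): how far the trim is pressed down, m: 0 at rest, 0.008 at the stop; it sinks level as one piece wherever it is pressed. It starts to give at about 0.8 N, sinks about 1 mm for each further 0.8 N, and springs back
- trim_mid (a point): centre of the top face of the trim: a pale wooden wavy strip, 26 mm wide, 8 mm thick, along the long way of the plaque on a foam bed 9 mm high. Its flat top is 35 mm above the table at rest. Seven flat dots 38 to 50 mm apart mark its centre line: red (22 mm across) at one end, five black (12 mm), blue (22 mm) at the other end. x, y, z as the plaque's
- dot_red (a point): centre of the red dot on the top face of the trim; goes down with the trim; z up
- dot_k1 (a point): centre of the first black dot on the top face of the trim (counted from the red end); goes down with the trim; z up
- dot_k2 (a point): centre of the second black dot on the top face of the trim (counted from the red end); goes down with the trim; z up
- dot_k3 (a point): centre of the third black dot on the top face of the trim (counted from the red end); goes down with the trim; z up
- dot_k4 (a point): centre of the fourth black dot on the top face of the trim (counted from the red end); goes down with the trim; z up
- dot_k5 (a point): centre of the fifth black dot on the top face of the trim (counted from the red end); goes down with the trim; z up
- dot_blue (a point): centre of the blue dot on the top face of the trim; goes down with the trim; z up
- paint_pot: loose yellow paint pot with lid, 38 mm across, 42 mm tall, standing on the plaque; origin at the centre of its underside; leave it alone
- cork: loose cork stopper, 28 mm across, 32 mm tall, standing on the plaque; origin at the centre of its underside; leave it alone
- cup: loose white plastic cup, 70 mm across, 85 mm tall, on the table to the left; origin at the centre of its underside; leave it alone
- water_glass: loose glass tumbler, 72 mm across, 90 mm tall, on the table to the right; origin at the centre of its underside; leave it alone
- glue_jar: loose white jar with blue label, 84 mm across, 150 mm tall, on the table to the right; origin at the centre of its underside; leave it alone
- brush: loose brush lying on the table to the left, near the white cup; leave it alone

How it is judged:
By the outcome, as a careful person would: the job done as asked, in the order asked, and still so for the second after the job is handed in, while the arm keeps its last pose, push and grip.
It also fails if it takes over 43 s, if anything falls off the work surface, if the arm or the gripper's body presses on something with over 40 N, if the wrist force passes 120 N, or if a joint passes its speed limit or range.

## Working session

There is one attempt and no reset: what is moved stays moved. The work goes in short steps, Python scripts to look and compute and a tool call to move; the robot and the scene stay as the last step left them, time stands still between calls to the robot, and variables do not carry over. Pictures are saved under pics/ and viewed, about 8 in all and at most 12, crops included, and the job is handed in when it is done.

Besides the shell and the picture viewer there is one more tool, called as name(argument=value, ...), one argument or row to a line, values as JSON. play_rows: Moves the arm, as the interface text tells. Its arguments: {"type":"object","properties":{"increments":{"type":"array","items":{"type":"array","items":{"type":"array","items":{"type":"number"}}}}},"required":["increments"]}

```bash
mkdir -p pics; python3 - <<'E'
from rig import ctrl
import cv2,numpy as np
s=ctrl.read_state();print(s)
a,d=ctrl.capture("top");b,d2=ctrl.capture("scene")
cv2.imwrite("pics/top.png",a[:,:,::-1]);cv2.imwrite("pics/scene.png",b[:,:,::-1]);np.save("topd.npy",d)
c=ctrl.calibration("top");print(c)
E
```

```text
{'time_s': 0.0, 'qpos': array([-9.48274361e-01,  4.08449678e-02,  8.38147090e-02, -4.81179194e-04,
       -1.61550266e+00, -3.33686160e-01]), 'joint_vel': array([-0.00116617, -0.00076376,  0.00158148, -0.00030964,  0.00099592,
        0.00081471]), 'joint_efforts': array([-3.28598631e-03, -3.68200815e+01,  3.47402894e+01,  6.93229392e+00,
       -5.46863608e-03,  1.20856473e-05]), 'tcp_pos': array([ 170.89987549, -574.8461965 ,  252.25875509]), 'eef_rot': array([-1.86093858e-04, -1.43926792e-01,  9.89587928e-01,  8.81522131e-04]), 'contact_force': array([-1.04552432,  0.08176651,  0.58541849]), 'ft_torque': array([-0.073963  , -0.00969792,  0.0135206 ]), 'finger_gap': 1.002899188400893}
{'K': array([[592.6175537 ,   0.        , 322.25915984],
       [  0.        , 592.6175537 , 248.73665507],
       [  0.        ,   0.        ,   1.        ]]), 'world_to_cam': array([[-2.21178839e-03, -9.99952828e-01,  9.45781209e-03,
        -2.53562182e+01],
       [-9.96574419e-01,  1.42222561e-03, -8.26885970e-02,
         5.17429890e+02],
       [ 8.26712453e-02, -9.60830327e-03, -9.96530554e-01,
         1.64259680e+03],
       [ 0.00000000e+00,  0.00000000e+00,  0.00000000e+00,
         1.00000000e+00]])}
```

View pics/top.png

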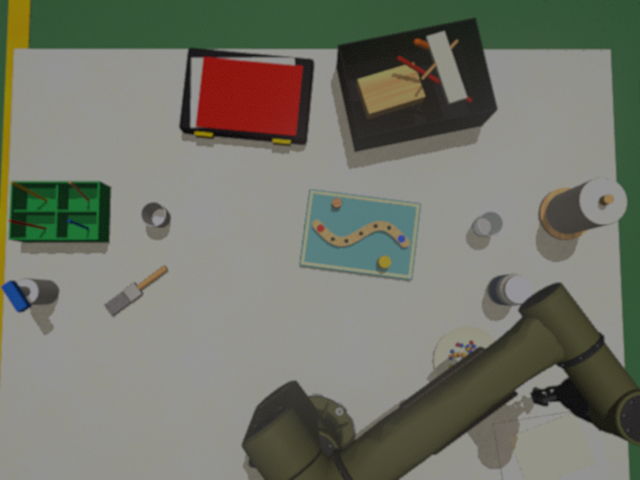

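View pics/scene.png

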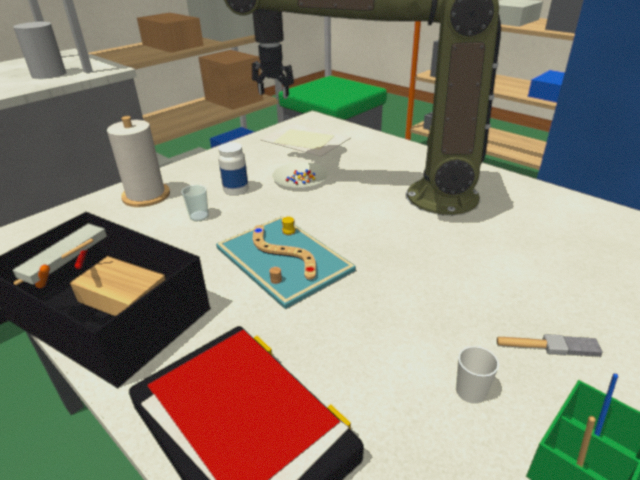

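The top view shows the plaque around (361,234), red dot (320,228), blue dot (402,239), cork (337,203) and pot (384,262). I'll compute coarse positions for the approach.

```bash
cat > h.py <<'E'
from rig import ctrl
import cv2,numpy as np
from scipy.spatial.transform import Rotation as R
def rot(q): return R.from_quat([q[1],q[2],q[3],q[0]])
def ray(c,uv,z,fish=False):
    K,T=c["K"],c["world_to_cam"]; x=(uv[0]-K[0,2])/K[0,0]; y=(uv[1]-K[1,2])/K[1,1]
    if fish:
        r=np.hypot(x,y); k=np.sin(r)/max(r,1e-9); v=np.array([x*k,y*k,np.cos(r)])
    else: v=np.array([x,y,1.])
    Rm=T[:3,:3]; o=-Rm.T@T[:3,3]; w=Rm.T@v
    return o+w*(z-o[2])/w[2]
E
python3 - <<'E'
from h import *
c=ctrl.calibration("top")
for n,p,z in [("red",(320,228),35),("blue",(402,239),35),("c1",(310,190),18),("c2",(420,203),18),("c3",(412,278),18),("c4",(301,265),18),("pot",(384,262),60),("cork",(337,203),50),("glass",(488,222),90),("jar",(512,290),150)]: print(n,ray(c,p,z).round(0))
w=ctrl.calibration("wrist");s=ctrl.read_state()
M=rot(s["eef_rot"]).as_matrix();print(M.round(3))
T=w["world_to_cam"];o=-T[:3,:3].T@T[:3,3];print("cam in tool",M.T@(o-s["tcp_pos"]),(M.T@T[:3,:3].T).round(3),w["K"])
print(M.T@(np.array([540,-90,s["tcp_pos"][2]])-s["tcp_pos"]))
E
```

```text
red [574. -20.  35.]
blue [ 543. -249.   35.]
c1 [685.   8.  18.]
c2 [ 647. -304.   18.]
c3 [ 435. -278.   18.]
c4 [472.  33.  18.]
pot [ 477. -195.   60.]
cork [642. -67.  50.]
glass [ 584. -475.   90.]
jar [ 399. -515.  150.]
[[-0.959 -0.285 -0.001]
 [-0.285  0.959  0.001]
 [ 0.     0.002 -1.   ]]
cam in tool [ 8.36105676e+01 -9.09922993e-02 -1.20289791e+02] [[ 0.001 -0.947 -0.322]
 [ 1.     0.002 -0.   ]
 [ 0.001 -0.322  0.947]] [[371.64829954   0.         317.8280769 ]
 [  0.         371.64829954 244.62762856]
 [  0.           0.           1.        ]]
[-4.91947950e+02  3.59689139e+02  4.83261977e-01]
```

play_rows(
  increments=[
    [[0,0,0,-1.5,1,0.1,1],[0,0,0,-2.8,1.9,0.25,1],[0,0,0,-2.9,2,0.25,1],[0,0,0,-2.9,2,0.25,1],[0,0,0,-2.9,2,0.25,1],[0,0,0,-2.9,2,0.25,1],[0,0,0,-2.9,2,0.25,1],[0,0,0,-2.9,2,0.25,1],[0,0,0,-2.9,2,0.25,1],[0,0,0,-2.9,2,0.25,1],[0,0,0,-2.9,2,0.25,1],[0,0,0,-2.9,2,0.25,1],[0,0,0,-2.9,2,0.25,1],[0,0,0,-2.9,2,0.25,1],[0,0,0,-2.9,2,0.25,1],[0,0,0,-2.9,2,0.25,1],[0,0,0,-1.5,1,0.25,1],[0,0,0,0,0,0,1],[0,0,0,0,0,0,1],[0,0,0,0,0,0,1]],
  ],
)

```text
time_s: 1.77
tcp_pos: [524.5, -137.4, 212.1]
eef_rot: [-0.0, -0.144, 0.99, 0.0]
contact_force: [-0.4, -0.3, 0.7]
finger_gap: -0.001
```

```bash
python3 - <<'E'
from h import *
import pickle
s=ctrl.read_state();w=ctrl.calibration("wrist");a,d=ctrl.capture("wrist")
print(s["tcp_pos"],s["eef_rot"],s["contact_force"],s["finger_gap"])
cv2.imwrite("pics/w1.png",a[:,:,::-1]);pickle.dump((s,w,a,d),open("w1.pkl","wb"))
E
```

```text
[ 524.5473124  -137.39593485  212.0733438 ] [-3.31396353e-04 -1.43938593e-01  9.89586566e-01  7.79207299e-06] [-0.43071791 -0.30631456  0.67709607] -0.0010758963748825105
```

View pics/w1.png

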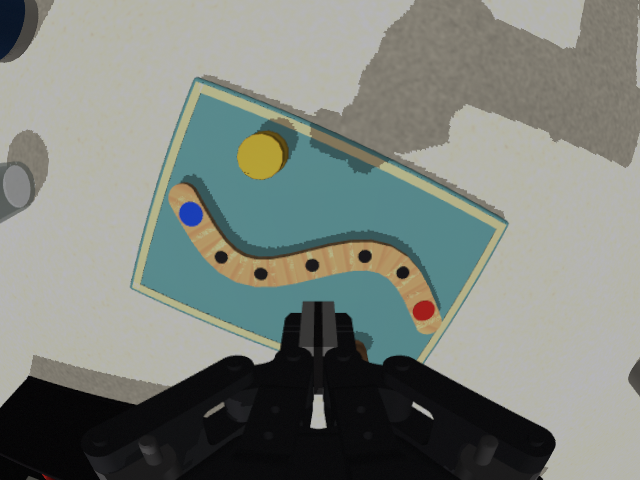

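The wrist view shows all seven dots: red (424,310), black (403,272), (365,256), (312,265), (261,273), (221,257), blue (191,213). The cork is half hidden behind the gripper near (360,350).

```bash
python3 - <<'E'
from h import *
import pickle
s,w,a,d=pickle.load(open("w1.pkl","rb"))
i=a.astype(int);r,g,b=i[...,0],i[...,1],i[...,2]
masks=dict(red=(r>120)&(g<60)&(b<60),blue=(b>120)&(r<80)&(g<90),black=(i.max(2)<70))
guess=dict(red=(424,310),k1=(403,272),k2=(365,256),k3=(312,265),k4=(261,273),k5=(221,257),blue=(191,213))
P={}
M=rot(s["eef_rot"]).as_matrix();prev=s["tcp_pos"]
for n,p in guess.items():
    m=masks.get(n,masks["black"]).astype(np.uint8)
    N,l,st,ce=cv2.connectedComponentsWithStats(m)
    k=1+np.argmin(np.hypot(*(ce[1:]-p).T)+1e3*(st[1:,4]<20))
    uv=ce[k];q=ray(w,uv,35,True)
    T=w["world_to_cam"];dep=T[2,:3]@q+T[2,3]
    P[n]=q;print(n,uv.round(1),st[k,4],q.round(1),"depth exp/meas",round(dep,1),d[int(uv[1]),int(uv[0])],"step tool",(M.T@(q-prev)).round(1),np.linalg.norm((q-prev)[:2]).round(1));prev=q
pickle.dump(P,open("P.pkl","wb"))
c=ctrl.calibration("top");t=cv2.imread("pics/top.png").astype(int)
for n,m in (("red",(t[...,2]>120)&(t[...,1]<90)&(t[...,0]<90)),("blue",(t[...,0]>110)&(t[...,2]<90)&(t[...,1]<110))):
    m[:215]=0;m[255:]=0;m[:,:300]=0;m[:,415:]=0
    y,x=np.nonzero(m);print("top",n,len(x),ray(c,(x.mean(),y.mean()),35).round(1))
E
```

```text
red [423.2 310.1] 327 [575.1 -19.7  35. ] depth exp/meas 334.9 334.25998 step tool [-82.1  98.4 177. ] 128.1
k1 [402.4 272.3] 112 [544.6 -53.6  35. ] depth exp/meas 322.4 322.86948 step tool [ 38.9 -23.9   0. ] 45.6
k2 [364.4 255.9] 123 [539.7 -91.4  35. ] depth exp/meas 317.4 317.68628 step tool [ 15.5 -34.8   0. ] 38.1
k3 [311.8 264.9] 123 [ 560.5 -132.3   35. ] depth exp/meas 320.1 320.75565 step tool [ -8.3 -45.1  -0. ] 45.9
k4 [260.4 273.4] 114 [ 581.3 -173.3   35. ] depth exp/meas 322.7 323.1702 step tool [ -8.2 -45.2  -0. ] 45.9
k5 [220.8 256.8] 116 [ 576.4 -210.8   35. ] depth exp/meas 317.8 317.88034 step tool [ 15.4 -34.6   0. ] 37.8
blue [190.6 213.6] 432 [ 545.7 -245.2   35. ] depth exp/meas 305.2 305.88574 step tool [ 39.2 -24.2   0. ] 46.1
top red 39 [574.4 -20.   35. ]
top blue 37 [ 545. -239.   35.]
```

play_rows(
  increments=[
    [[0,0,0,-0.8,1,0.5,1],[0,0,0,-1.2,1.4,1.5,1],[0,0,0,-1.2,1.4,1.5,1],[0,0,0,-1.2,1.4,1.5,1],[0,0,0,-1.2,1.4,1.5,1],[0,0,0,-1.2,1.4,1.5,1],[0,0,0,-0.9,1.2,1.5,1],[0,0,0,-0.5,0.64,1.5,1],[0,0,0,0,0,1.5,1],[0,0,0,0,0,1.5,1],[0,0,0,0,0,0,1],[0,0,0,0,0,0,1],[0,0,0,0,0,0,1],[0,0,0,0,0,0,1]],
  ],
)

```text
time_s: 2.98
tcp_pos: [576.1, -19.7, 73.9]
eef_rot: [0.001, -0.144, 0.99, 0.0]
contact_force: [-0.1, -0.1, 0.9]
finger_gap: 0.003
```

```bash
python3 - <<'E'
from h import *
import pickle
s=ctrl.read_state();w=ctrl.calibration("wrist");a,d=ctrl.capture("wrist")
P=pickle.load(open("P.pkl","rb"));M=rot(s["eef_rot"]).as_matrix()
print(s["tcp_pos"],s["contact_force"],"tip",s["tcp_pos"]+M[:,2]*22,"to red",M.T@(P["red"]-s["tcp_pos"]))
o=a[:,:,::-1].copy()
T=w["world_to_cam"]
def proj(q):
    v=T[:3,:3]@q+T[:3,3];th=np.arctan2(np.hypot(v[0],v[1]),v[2]);ph=np.arctan2(v[1],v[0]);return np.array([w["K"][0,2]+w["K"][0,0]*th*np.cos(ph),w["K"][1,2]+w["K"][1,1]*th*np.sin(ph)])
for n,q in P.items(): p=proj(q);print(n,p.round(1));cv2.circle(o,tuple(int(x) for x in p.round()),2,(0,255,0),-1)
p=proj(s["tcp_pos"]+M[:,2]*22);print("tip px",p);cv2.drawMarker(o,tuple(int(x) for x in p.round()),(255,0,255),0,9)
cv2.imwrite("pics/w2.png",o)
E
```

```text
[576.08378059 -19.66711126  73.85741405] [-0.09697616 -0.14587102  0.8704583 ] tip [576.13327111 -19.65983253  51.85747092] to red [ 1.01694222  0.30122899 38.85512841]
red [318.7 300.6]
k1 [265.4 222.5]
k2 [188.8 190.1]
k3 [107.8 210.5]
k4 [ 45.8 228. ]
k5 [  2.3 203.9]
blue [-28.7 143. ]
tip px [318.08794805 320.13874762]
```

View pics/w2.png

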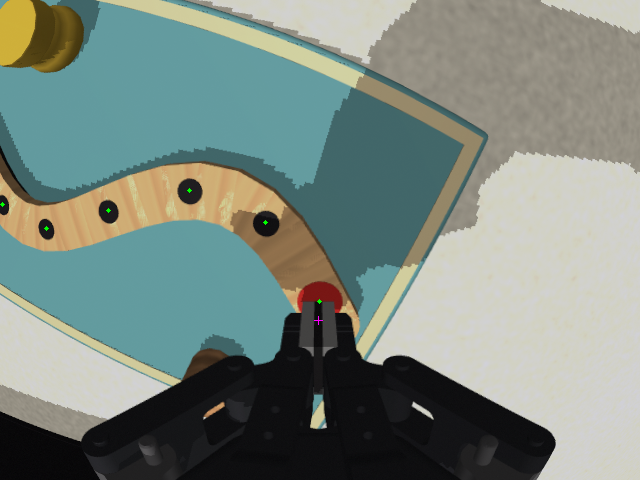

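play_rows(
  increments=[
    [[0,0,0,0.1,0,0.5,1],[0,0,0,0,0.03,0.5,1],[0,0,0,0,0,0.4,1],[0,0,0,0,0,0.2,1],[0,0,0,0,0,0.1,1],[0,0,0,0,0,0.1,1],[0,0,0,0,0,0.1,1],[0,0,0,0,0,0,1],[0,0,0,0,0,0,1],[0,0,0,0,0,0,1]],
  ],
)

```text
time_s: 3.87
tcp_pos: [574.3, -19.5, 53.5]
eef_rot: [-0.0, -0.144, 0.99, 0.0]
contact_force: [-3.1, 0.0, 3.6]
finger_gap: 0.002
```

play_rows(
  increments=[
    [[0,0,0,0,0,0,1],[0,0,0,0,0,0,1]],
  ],
)

```text
time_s: 4.03
tcp_pos: [574.3, -19.5, 53.4]
eef_rot: [-0.0, -0.144, 0.99, 0.0]
contact_force: [-3.0, -0.1, 4.5]
finger_gap: -0.0
```

```bash
cat > st.py <<'E'
from h import *
import pickle
P=pickle.load(open("P.pkl","rb"));s=ctrl.read_state();M=rot(s["eef_rot"]).as_matrix()
print(s["time_s"],s["tcp_pos"].round(1),s["contact_force"].round(2),s["ft_torque"].round(2))
for n,q in P.items(): print(n,(M.T@(q-s["tcp_pos"])).round(1))
E
python3 st.py
```

```text
4.0333 [574.3 -19.5  53.4] [-2.96 -0.07  4.47] [ 0.08  0.97 -0.03]
red [-0.7 -0.3 18.4]
k1 [ 38.1 -24.2  18.4]
k2 [ 53.7 -59.1  18.4]
k3 [  45.3 -104.2   18.4]
k4 [  37.1 -149.4   18.4]
k5 [  52.4 -183.9   18.4]
blue [  91.7 -208.2   18.4]
```

```bash
cat > path.py <<'E'
from h import *
import pickle
from scipy.interpolate import CubicSpline
P=pickle.load(open("P.pkl","rb"));s=ctrl.read_state();M=rot(s["eef_rot"]).as_matrix()
Q=np.array([M.T@(q-P["red"]) for q in P.values()])[:,:2]
t=np.r_[0,np.cumsum(np.linalg.norm(np.diff(Q,axis=0),axis=1))];f=CubicSpline(t,Q)
for k in range(6):
    v=f(np.linspace(t[k],t[k+1],5));print(k,(np.diff(v,axis=0)/20).round(2).tolist(),"(cm per row, 2 rows each)")
E
python3 path.py
```

```text
0 [[0.54, -0.16], [0.51, -0.26], [0.47, -0.35], [0.41, -0.42]] (cm per row, 2 rows each)
1 [[0.29, -0.4], [0.23, -0.43], [0.16, -0.45], [0.09, -0.46]] (cm per row, 2 rows each)
2 [[0.0, -0.56], [-0.09, -0.56], [-0.15, -0.57], [-0.18, -0.57]] (cm per row, 2 rows each)
3 [[-0.18, -0.57], [-0.15, -0.57], [-0.09, -0.56], [0.0, -0.56]] (cm per row, 2 rows each)
4 [[0.09, -0.46], [0.16, -0.45], [0.23, -0.43], [0.29, -0.4]] (cm per row, 2 rows each)
5 [[0.42, -0.43], [0.48, -0.36], [0.52, -0.27], [0.55, -0.16]] (cm per row, 2 rows each)
```

play_rows(
  increments=[
    [[0,0,0,-0.05,0,-0.1,1],[0,0,0,0,0,0,1],[0,0,0,0,0,0,1],[0,0,0,0.54,-0.16,0,1],[0,0,0,0.54,-0.16,0,1],[0,0,0,0.51,-0.26,0,1],[0,0,0,0.51,-0.26,0,1],[0,0,0,0.47,-0.35,0,1],[0,0,0,0.47,-0.35,0,1],[0,0,0,0.41,-0.42,0,1],[0,0,0,0.41,-0.42,0,1],[0,0,0,0,0,0,1],[0,0,0,0,0,0,1]],
  ],
)

```text
time_s: 5.12
tcp_pos: [544.0, -54.2, 54.2]
eef_rot: [-0.001, -0.143, 0.99, -0.0]
contact_force: [-1.1, -1.4, 4.1]
finger_gap: 0.004
```

```bash
python3 st.py
```

```text
5.1167 [544.  -54.2  54.2] [-1.07 -1.38  4.09] [-0.61  0.24 -0.02]
red [-39.7  24.3  19.1]
k1 [-0.8  0.4 19.2]
k2 [ 14.7 -34.4  19.2]
k3 [  6.3 -79.6  19.3]
k4 [  -2.  -124.7   19.3]
k5 [  13.4 -159.3   19.3]
blue [  52.6 -183.6   19.4]
```

play_rows(
  increments=[
    [[0,0,0,0.25,-0.38,0,1],[0,0,0,0.25,-0.38,0,1],[0,0,0,0.23,-0.43,0,1],[0,0,0,0.23,-0.43,0,1],[0,0,0,0.16,-0.45,0,1],[0,0,0,0.16,-0.45,0,1],[0,0,0,0.09,-0.46,0,1],[0,0,0,0.09,-0.46,0,1],[0,0,0,0,0,0,1],[0,0,0,0,0,0,1]],
  ],
)

```text
time_s: 5.95
tcp_pos: [540.3, -91.3, 54.4]
eef_rot: [-0.0, -0.144, 0.99, -0.001]
contact_force: [-0.1, -2.1, 3.6]
finger_gap: -0.003
```

```bash
python3 st.py
```

```text
5.95 [540.3 -91.3  54.4] [-0.14 -2.11  3.6 ] [-0.66 -0.06 -0.01]
red [-53.7  58.8  19.3]
k1 [-14.8  34.9  19.3]
k2 [ 0.7  0.1 19.4]
k3 [ -7.7 -45.   19.4]
k4 [-16.  -90.2  19.4]
k5 [  -0.7 -124.8   19.5]
blue [  38.6 -149.    19.6]
```

play_rows(
  increments=[
    [[0,0,0,0.03,-0.56,0,1],[0,0,0,0.03,-0.56,0,1],[0,0,0,-0.09,-0.56,0,1],[0,0,0,-0.09,-0.56,0,1],[0,0,0,-0.15,-0.57,0,1],[0,0,0,-0.15,-0.57,0,1],[0,0,0,-0.18,-0.57,0,1],[0,0,0,-0.18,-0.57,0,1],[0,0,0,0,0,0,1],[0,0,0,0,0,0,1]],
  ],
)

```text
time_s: 6.78
tcp_pos: [561.3, -132.3, 54.5]
eef_rot: [0.0, -0.144, 0.99, -0.001]
contact_force: [0.9, -2.1, 4.4]
finger_gap: -0.0
```

```bash
python3 st.py; python3 - <<'E'
from h import *
w=ctrl.calibration("wrist");a,d=ctrl.capture("wrist")
cv2.imwrite("pics/w3.png",a[:,:,::-1])
i=a.astype(int);r,g,b=i[...,0],i[...,1],i[...,2]
for n,m in dict(red=(r>120)&(g<60)&(b<60),blue=(b>120)&(r<80)&(g<90),black=(i.max(2)<70)).items():
    N,l,st,ce=cv2.connectedComponentsWithStats(m.astype(np.uint8))
    for k in range(1,N):
        if 100<st[k,4]<3000: print(n,ce[k].round(0),st[k,4],ray(w,ce[k],32.4,True).round(1))
E
```

```text
6.7833 [ 561.3 -132.3   54.5] [ 0.93 -2.08  4.35] [-0.65 -0.26 -0.  ]
red [-45.3 104.1  19.4]
k1 [-6.4 80.2 19.4]
k2 [ 9.1 45.4 19.4]
k3 [ 0.7  0.3 19.5]
k4 [ -7.6 -44.9  19.6]
k5 [  7.8 -79.5  19.6]
blue [  47.  -103.7   19.6]
red [507. 383.] 732 [575.  -19.8  32.4]
blue [ 91. 220.] 1327 [ 545.8 -244.7   32.4]
black [421. 301.] 459 [539.7 -91.3  32.4]
black [147. 300.] 367 [ 576.6 -210.7   32.4]
black [484. 327.] 331 [544.7 -53.8  32.4]
black [221. 332.] 392 [ 581.3 -173.1   32.4]
black [ 28. 468.] 1490 [ 807.2 -332.8   32.4]
```

View pics/w3.png

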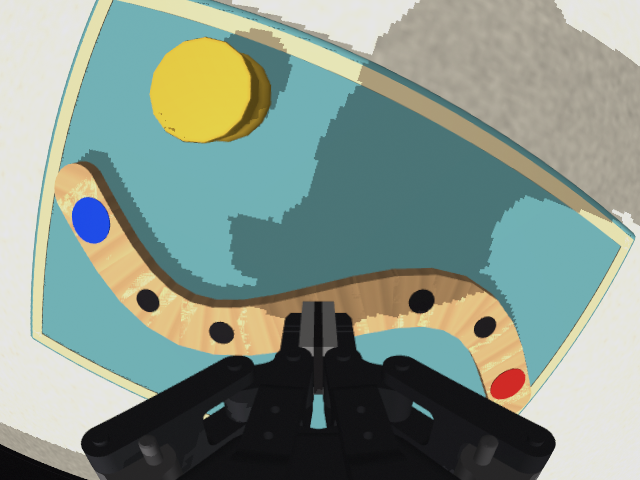

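The closed fingertips sit on the trim around (318,315), between k2 (421,301) and k4 (221,332). All dots match their first positions within 0.5 mm, so the plaque hasn't shifted. I'll continue to k4.

play_rows(
  increments=[
    [[0,0,0,-0.16,-0.57,0.01,1],[0,0,0,-0.16,-0.57,0,1],[0,0,0,-0.15,-0.57,0,1],[0,0,0,-0.15,-0.57,0,1],[0,0,0,-0.08,-0.56,0,1],[0,0,0,-0.08,-0.56,0,1],[0,0,0,0,-0.56,0,1],[0,0,0,0,-0.56,0,1],[0,0,0,0,0,0,1],[0,0,0,0,0,0,1]],
  ],
)

```text
time_s: 7.67
tcp_pos: [581.4, -173.6, 54.5]
eef_rot: [0.0, -0.144, 0.99, -0.001]
contact_force: [0.7, -1.3, 2.7]
finger_gap: 0.002
```

```bash
python3 st.py
```

```text
7.6667 [ 581.4 -173.6   54.5] [ 0.68 -1.26  2.69] [-0.68 -0.23 -0.05]
red [-37.7 149.4  19.3]
k1 [  1.1 125.5  19.3]
k2 [16.6 90.7 19.4]
k3 [ 8.3 45.5 19.4]
k4 [-0.   0.4 19.5]
k5 [ 15.3 -34.2  19.5]
blue [ 54.6 -58.5  19.5]
```

play_rows(
  increments=[
    [[0,0,0,0.09,-0.44,0,1],[0,0,0,0.09,-0.45,0,1],[0,0,0,0.16,-0.45,0,1],[0,0,0,0.16,-0.45,0,1],[0,0,0,0.23,-0.43,0,1],[0,0,0,0.23,-0.43,0,1],[0,0,0,0.29,-0.4,0,1],[0,0,0,0.29,-0.4,0,1],[0,0,0,0,0,0,1],[0,0,0,0,0,0,1]],
  ],
)

```text
time_s: 8.5
tcp_pos: [575.8, -211.0, 54.4]
eef_rot: [-0.0, -0.144, 0.99, -0.001]
contact_force: [-0.6, -2.2, 2.5]
finger_gap: -0.002
```

```bash
python3 st.py
```

```text
8.5 [ 575.8 -211.    54.4] [-0.55 -2.17  2.52] [-0.72  0.04 -0.02]
red [-53.7 183.7  19.1]
k1 [-14.8 159.8  19.2]
k2 [  0.7 125.   19.2]
k3 [-7.7 79.8 19.3]
k4 [-16.   34.6  19.3]
k5 [-0.6  0.1 19.4]
blue [ 38.6 -24.2  19.4]
```

play_rows(
  increments=[
    [[0,0,0,0.39,-0.43,0,1],[0,0,0,0.39,-0.43,0,1],[0,0,0,0.47,-0.36,0,1],[0,0,0,0.48,-0.36,0,1],[0,0,0,0.52,-0.27,0,1],[0,0,0,0.52,-0.27,0,1],[0,0,0,0.53,-0.15,0,1],[0,0,0,0.53,-0.15,0,1],[0,0,0,0,0,0,1],[0,0,0,0,0,0,1],[0,0,0,0,0,0,1],[0,0,0,0,0,0,1]],
  ],
)

```text
time_s: 9.5
tcp_pos: [545.8, -244.4, 54.0]
eef_rot: [-0.001, -0.144, 0.99, -0.0]
contact_force: [-2.0, -2.2, 3.1]
finger_gap: -0.001
```

```bash
python3 st.py;  python3 - <<'E'
from h import *
w=ctrl.calibration("wrist");a,d=ctrl.capture("wrist")
cv2.imwrite("pics/w4.png",a[:,:,::-1])
i=a.astype(int);r,g,b=i[...,0],i[...,1],i[...,2]
N,l,st,ce=cv2.connectedComponentsWithStats((i.max(2)<70).astype(np.uint8))
for k in range(1,N):
    if 100<st[k,4]<3000: print(ce[k].round(0),st[k,4],ray(w,ce[k],32.4,True).round(1))
E
```

```text
9.5 [ 545.8 -244.4   54. ] [-2.02 -2.22  3.15] [-0.57  0.52  0.03]
red [-92.1 207.1  18.9]
k1 [-53.2 183.2  18.9]
k2 [-37.7 148.4  18.9]
k3 [-46.  103.2  18.9]
k4 [-54.3  58.   18.9]
k5 [-38.9  23.5  18.9]
blue [ 0.3 -0.7 19. ]
[430. 210.] 128 [ 484.9 -215.3   32.4]
[453. 231.] 501 [ 490.2 -202.1   32.4]
[572. 363.] 172 [539.3 -92.3  32.4]
[603. 375.] 125 [544.2 -54.8  32.4]
[506. 384.] 214 [ 560.  -133.1   32.4]
```

View pics/w4.png

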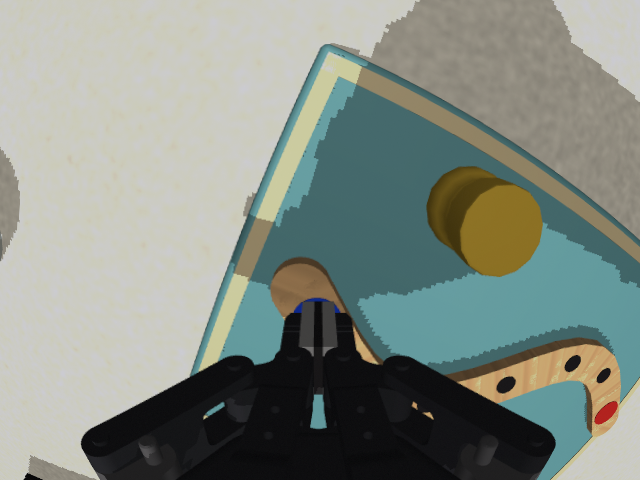

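The fingertips cover the blue dot (its rim shows at (318,302)), the pot is still standing, and the visible black dots are within about 1 mm of where they started.

```bash
python3 -c "
from rig import ctrl
print(ctrl.hand_in())"
```

```text
the job is handed in; nothing more can be done
None
```

I ran the shut fingertips along the trim from the red dot over all five black dots to the blue dot. I handed in with the blue dot still gently pressed, at 9.5 s of the 43 s allowed.

- **Centring:** at each black dot the measured fingertip position was within about 1 mm of the dot's centre. At the final hold on blue it was 0.3 and 0.7 mm off along the two tool axes.
- **Pressure:** during the run the trim was pressed about 2.5–3 mm, judged from the fingertip height. The vertical force was about 2–4 N after taking off a resting reading of about 0.8 N. The first touch on red went slightly deeper, about 3.6 mm, and I eased it before moving on.
- **Nothing disturbed:** at the third black dot, the six visible dots were within 0.5 mm of where they started. At the end the visible black dots read about 1 mm off, all in the same direction. That is within the 2 mm camera calibration, but I cannot rule out a plaque shift of up to 1 mm. The paint pot still stood in the last view. The cork was out of sight there, and I took no final picture of it or the things on the table.
- **Side force:** I saw a sideways friction force of up to about 3 N.

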